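# Finish the slat crib and hold the ball dish over it, turned across

## Robot

A 6-joint arm with a two-finger parallel gripper is mounted at the origin on a cart in front of the work surface, level with it; the furniture and walls round the work are solid. World frame = base frame: x ahead of the robot, y to its left, z up, the work surface at z = 0. Lengths are in m, angles in rad, forces in N, time in s.
With the tool pointing down it reaches from about 0.35 to 0.775 m from the base axis. Payload 7.3 kg.
Tool frame: the origin (TCP) lies on the centre line of the jaws, within the pads' length; the fingertips stand 17 mm ahead of it and the grasp point (between the pads) lies 2 mm behind it (robot.tip_extent is the distance from the TCP to the fingertips, in m); z points along the fingers, y is the line along which they close (so a half turn about z gives the same grasp; the last joint's range is limited). The gripper opens to 92 mm and grips with 3 to 60 N. Pads are 19 mm wide; open, the fingers measure 130 mm over their backs; the gripper's body (75 mm by 190 mm) begins 47 mm behind the grasp point.
Start: joints at [1.149, 0.342, 1.524, -0, 1.275, -0.146], TCP at [0.143, 0.505, 0.244] pointing down, gripper open.
Joint ranges: [-2.53, 2.53], [-0.77, 2.02], [0.04, 2.7], [-1, 4.14], [0.28, 2.66], [-3.11, 3.11]. Speed limits (rad/s): [2.57, 2.57, 3.14, 3.14, 3.14, 3.14].

## Interface

Orientations are given as [roll, pitch, yaw] about the fixed x, y, z axes, in that order (R = Rz(yaw) Ry(pitch) Rx(roll)).
In Python, from cell import robot gives the robot as it stands.
- The arm moves only by the tool step_arm, never from a script. Its argument "motion" is a list of rows, each a list of 2 entries, a list of its own where there are three numbers: the shift along the tool's x, y, z in units of 60 mm (1.0 is 60 mm), then the turn about the tool's z in rad. In form: [[[x, y, z], spin], ...]. A call has 1 to 10 rows; each row is the pose to reach, as a shift and turn from the pose commanded when the call began, along the tool's axes at that moment; what a row does not reach only later rows make up. A row lasts 1/8 s, in which the tool goes at most 62.5 mm and 10.7 degrees, less where a joint would pass 70% of its speed; a pose out of reach is approached as far as the arm can. A call with a gripper value outside its range is refused whole. "hand" is the closure in counts, from 0 (fully open) to 255 (shut), set as the call begins (left out, the last holds). The fingers move at their own pace and stop on an object; "squeeze" is the grip in N (left out, the last holds). Time passes only in rows, so rows that repeat a pose let the fingers close. It gives the time, the measured TCP pose, the force, the opening and the grip force at its end, in the units of the state.
- robot.observe(): the state, without advancing time (a new reading comes with each control period).
- robot.read_camera(name): name is "side" or "top" or "wrist"; returns a dict with "pixels" (420x560x3 uint8, red, green, blue), "intrinsics" (3x3 intrinsics, pixels), "xyz" and "rotation" of the camera in the world; the wrist camera has in their place "T_tool_cam" (4x4, takes a point from camera to tool coordinates, whose origin is the TCP and whose axes are the flange's). Camera axes: x right, y up, looking along -z (the intrinsics and any distortion apply to the point x, -y, -z); pixel columns grow to the right and rows downward; lengths in m; the calibration is good to about 2 mm. A picture is of the moment at which its call begins: read the wrist's pose just before it. There is no depth.
- robot.hand_in(): hands the job in; it is judged then, once.
The state is a dict: "time": time; "qpos": joint angles; "qvel": joint speeds; "joint_efforts": joint torques, N m; "tool_pos": TCP position; "tool_rot": TCP orientation; "contact_force": force on the tool from outside, world axes, zero at the start; "torque": the same for the moment, N m; "opening": finger opening in m; "grip_force": force on a finger pad.
Only numpy, scipy, OpenCV 4.12 (cv2) and the standard library are available. Lean on these libraries where they do the work, as an engineer would, in place of code of your own. Each camera call takes 0.05 s, during which the arm holds its last target. There are 200 camera calls.

## Task

Finish the small wooden crib that will later carry the ball dish: lay the two loose walnut slats on it as its third layer, side by side and crosswise to the layer below, square and right above the two slats of the bottom layer, and let go of them. Then lift the steel dish by its handle without letting the loose ball run away from the middle, give it a quarter turn so that its handle runs across the new top slats, and hold it level, close above the middle of the crib but not touching it, with the ball at rest in the middle; finish while still holding it there, and leave the other things on the table alone.

Things in the scene. Friction and masses are not known exactly. Their poses are not given: they have to be found in the camera images.
- crib: The started crib, fixed: a 160 x 160 x 6 mm board with two glued layers of walnut slats (150 x 50 x 22 mm). Bottom layer: two slats along the crib's y, centre lines at crib x = -50 and +50 mm. Second layer: two along the crib's x, at crib y = -50 and +50 mm. The third layer is to lie right above the bottom one, its upper face then 72 mm above the table. Origin: underside centre, table height; z up.
- crib_top (a point): Centre of the upper face of the crib's second layer, 50 mm above the table, on which the loose slats are to be laid; axes as the crib's.
- slat_near_center (a point): Centre (half-way up) of the loose walnut slat that lies nearer to the robot at the left of the crib: 50 mm (its x axis) x 150 mm (its y axis) x 22 mm high, about 0.11 kg, flat on the table. The two slats are alike and either may take either place.
- slat_far_center (a point): Centre (half-way up) of the other loose walnut slat, farther from the robot at the left of the crib, same sizes and axes.
- dish: Round steel dish right of the crib, 129 mm across, rim 30 mm high, about 0.28 kg, on two low wooden runners along its y axis. Inside a shallow cone: flat middle 20 mm across, then a 7 degree slope to 36 mm radius, then 15 degrees. A fixed bail handle spans it along its y axis, on uprights at y = -66 and +66 mm. Origin: centre of the runners' underside; z up.
- dish_grip (a point): Middle of the handle's wooden grip, 80 mm above the dish's underside, over its centre; axes as the dish's. The grip is 14 mm wide (x), 90 mm long (y), from 68 to 91 mm above the underside, with a steel strap on top (to 94.5 mm).
- dish_mid (a point): Where the ball's centre is when it rests in the middle of the dish: 24.5 mm above the dish's underside; axes as the dish's.
- ball_center (a point): Centre of the loose steel ball, 25 mm diameter, 64 g, lying in the dish. It rolls freely and climbs the dish's slope if the dish is jerked or tilted.
- electrical_tape: Bystander: black roll of tape, 58 x 56 x 19 mm, near the robot left of the crib. Origin at the centre of its underside.
- wax_tin: Bystander: round tin, 63 mm across, 34 mm high, behind the dish. Origin at the centre of its underside.
- battery: Bystander: small battery, 15 x 50 x 15 mm, behind the crib. Origin at the centre of its underside.
- wedge_block: Bystander: small wooden block, 40 x 70 x 22 mm, between the robot and the crib. Origin at the centre of its underside.
Not all that is in view belongs to the job. Of the things that look like the dish, the larger one is meant.

How it is judged:
On the way, in this order (a step that is already met when the one before it is completed fails the run):
1. both loose slats lie on the crib as its third layer, square to the crib and let go, before the dish is lifted (((x of slat_near_center in the frame of crib between 0.038 and 0.062 m and y of slat_near_center in the frame of crib between -0.015 and 0.015 m and z of slat_near_center in the frame of crib between 0.058 and 0.065 m and angle between the y axis of each of slat_near_center, slat_far_center and the y axis of crib, either way round below 0.14 rad and x of slat_far_center in the frame of crib between -0.062 and -0.038 m and y of slat_far_center in the frame of crib between -0.015 and 0.015 m and z of slat_far_center in the frame of crib between 0.058 and 0.065 m) or (x of slat_near_center in the frame of crib between -0.062 and -0.038 m and y of slat_near_center in the frame of crib between -0.015 and 0.015 m and z of slat_near_center in the frame of crib between 0.058 and 0.065 m and angle between the y axis of each of slat_near_center, slat_far_center and the y axis of crib, either way round below 0.14 rad and x of slat_far_center in the frame of crib between 0.038 and 0.062 m and y of slat_far_center in the frame of crib between -0.015 and 0.015 m and z of slat_far_center in the frame of crib between 0.058 and 0.065 m)) and contact force between each of slat_near, slat_far and the arm below 0.05 N and contact force between each of slat_near, slat_far and the fingers below 0.05 N), for 0.2 s.
2. the dish is held clear of the table, level, with the ball in the middle (contact force between dish and the fingers above 1 N and angle between dish's own z axis and vertical below 0.14 rad and distance between ball_center and dish_mid below 0.03 m and height (world z) of dish above 0.03 m), for 0.2 s.
At the end, for the whole second after the job is handed in: Both slats lie flat and free on the second layer, over the bottom ones within 12 mm (ends 15 mm, 8 deg); the dish is held still with its underside 6-100 mm above them, within 30 mm of the crib's centre, level to 5 deg, handle within 10 deg of crib x; ball at rest within 18 mm of its middle (all of step 1 and contact force between dish and the fingers above 1 N and angle between dish's own z axis and vertical below 0.09 rad and height (world z) of dish between 0.078 and 0.172 m and horizontal distance between dish and crib below 0.03 m and angle between the y axis of dish and the x axis of crib, either way round below 0.17 rad and distance between ball_center and dish_mid below 0.018 m and linear speed of ball below 0.05 m/s and linear speed of dish below 0.03 m/s); the arm keeps its last pose, push and grip.
It fails at once if the ball runs more than 35 mm from the middle of the dish (distance between ball_center and dish_mid above 0.035 m).
It fails at once if a bystander (tape roll, tin, battery, small block) is shifted by more than 30 mm (distance of any of electrical_tape, wax_tin, battery, wedge_block from where it was at the start of the episode above 0.03 m).
It also fails if it takes over 72 s, if anything falls off the work surface, if the arm or the gripper's body presses on something with over 40 N, if the wrist force passes 120 N, or if a joint passes its speed limit or range.

## Working session

There is one attempt and no reset: what is moved stays moved. The work goes in short steps, Python scripts to look and compute and a tool call to move; the robot and the scene stay as the last step left them, time stands still between calls to the robot, and variables do not carry over. Pictures are saved under pics/ and viewed, at most 11 in all, crops included, and the job is handed in when it is done.

Besides the shell and the picture viewer there is one more tool, called after "Emit:" as name(argument=value, ...), one argument or row to a line, values as JSON. step_arm: Moves the arm, as the interface text tells. Its arguments: {"type":"object","properties":{"motion":{"type":"array"},"hand":{"type":"number"},"squeeze":{"type":"number"}},"required":["motion"]}

```bash
mkdir -p pics; ls; python3 - <<'E'
from cell import robot
import cv2,numpy as np
s=robot.observe();print({k:np.round(v,3).tolist() for k,v in s.items()})
ims=[]
for n in ("top","side"):
    c=robot.read_camera(n);np.savez(f"pics/{n}0.npz",**c)
    print(n,c["intrinsics"],c["xyz"],c["rotation"],[k for k in c])
    cv2.imwrite(f"pics/{n}0.png",c["pixels"][:,:,::-1])
E
```

```text
pics
{'time': 0.0, 'qpos': [1.149, 0.343, 1.525, 0.0, 1.275, -0.146], 'qvel': [0.0, -0.0, 0.001, -0.001, -0.0, 0.001], 'joint_efforts': [0.002, -43.123, -24.423, 0.072, 0.056, -0.0], 'tool_pos': [0.143, 0.505, 0.243], 'tool_rot': [-3.14, -0.0, 2.866], 'contact_force': [0.799, -0.359, 0.549], 'torque': [0.041, -0.015, 0.004], 'grip_force': 0.0, 'opening': 0.092}
top [[528.852153     0.         278.29782024]
 [  0.         528.852153   216.97467992]
 [  0.           0.           1.        ]] [0.44829759 0.01044587 1.3321483 ] [ 8.86468834e-02 -1.17652957e-03 -1.59443731e+00] ['pixels', 'intrinsics', 'xyz', 'rotation']
side [[457.47376317   0.         281.63765208]
 [  0.         457.47376317 202.80559419]
 [  0.           0.           1.        ]] [ 0.08533754 -0.81301982  0.50024887] [ 1.13366839 -0.02127185 -0.50942711] ['pixels', 'intrinsics', 'xyz', 'rotation']
```

View pics/top0.png

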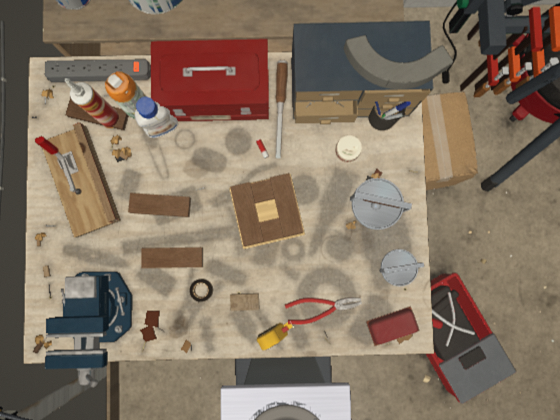

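View pics/side0.png

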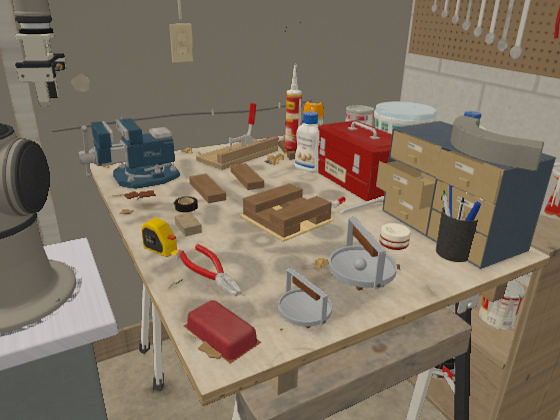

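Side view: two dishes. The larger one, with the ball, is at (362,265) side and (378,204) top. The smaller, a decoy, is at (305,305) and (399,267). The loose slats are at top (159,205) and (172,257), and the crib at (267,210).

```bash
cat > h.py <<'E'
import numpy as np,cv2
from scipy.spatial.transform import Rotation as R
from cell import robot
def grab(n,tag):
    s=robot.observe();c=dict(robot.read_camera(n))
    if n=="wrist":
        M=R.from_euler('xyz',s["tool_rot"]).as_matrix();T=np.array(c["T_tool_cam"])
        c["Rm"]=M@T[:3,:3];c["xyz"]=np.array(s["tool_pos"])+M@T[:3,3]
    else:c["Rm"]=R.from_euler('xyz',c["rotation"]).as_matrix()
    cv2.imwrite(f"pics/{tag}.png",c["pixels"][:,:,::-1]);np.savez(f"pics/{tag}.npz",**c);return c
def load(tag):
    c=dict(np.load(f"pics/{tag}.npz",allow_pickle=True))
    if "Rm" not in c:c["Rm"]=R.from_euler('xyz',c["rotation"]).as_matrix()
    return c
def ray(c,uv):
    K=c["intrinsics"];d=np.linalg.inv(K)@np.array([uv[0],uv[1],1.]);d=c["Rm"]@(d*[1,-1,-1]);return np.array(c["xyz"]),d/np.linalg.norm(d)
def plane(c,uv,z):
    o,d=ray(c,uv);return o+d*(z-o[2])/d[2]
def proj(c,p):
    q=c["Rm"].T@(np.asarray(p)-c["xyz"])*[1,-1,-1];q=c["intrinsics"]@q;return q[:2]/q[2]
def tri(ca,ua,cb,ub):
    o1,d1=ray(ca,ua);o2,d2=ray(cb,ub);t=np.linalg.lstsq(np.c_[d1,-d2],o2-o1,rcond=None)[0]
    a=o1+d1*t[0];b=o2+d2*t[1];return (a+b)/2,np.linalg.norm(a-b)
def blobs(c,lo,hi,amin,box=None):
    h=cv2.cvtColor(c["pixels"],cv2.COLOR_RGB2HSV);m=cv2.inRange(h,np.array(lo),np.array(hi))
    if box is not None:
        k=np.zeros_like(m);k[box[1]:box[3],box[0]:box[2]]=255;m&=k
    m=cv2.morphologyEx(m,cv2.MORPH_OPEN,np.ones((3,3)))
    return [x for x in cv2.findContours(m,cv2.RETR_EXTERNAL,cv2.CHAIN_APPROX_NONE)[0] if cv2.contourArea(x)>amin]
def rect(c,cnt,z):
    "min area rect of contour cast on plane z: centre, sizes, direction of the long side (deg)"
    P=np.array([plane(c,p[0],z)[:2] for p in cnt],np.float32)
    b=cv2.boxPoints(cv2.minAreaRect(P));e=[b[1]-b[0],b[2]-b[1]];l=[np.linalg.norm(x) for x in e];k=int(np.argmax(l))
    return b.mean(0),sorted(l),np.degrees(np.arctan2(e[k][1],e[k][0]))%180
E
python3 - <<'E'
from h import *
np.set_printoptions(precision=4,suppress=True)
c=load("top0");s=load("side0")
for u in [(160,205),(172,257),(267,210)]:
    print(u,cv2.cvtColor(c["pixels"],cv2.COLOR_RGB2HSV)[u[1],u[0]])
print(cv2.cvtColor(c["pixels"],cv2.COLOR_RGB2HSV)[[235,240,225],[260,180,350]])
for b in [(115,180,205,285),(225,165,310,255)]:
    for k in blobs(c,(0,60,30),(20,255,150),400,b):
        print(b,cv2.contourArea(k),rect(c,k,0.022 if b[0]<200 else 0.05))
for p in [(380,204),(352,200),(405,208)]: print(plane(c,p,0.08))
print("tcp proj",proj(c,robot.observe()["tool_pos"]),proj(s,robot.observe()["tool_pos"]))
for n,t in (("top","top0"),("side","side0")):
    im=load(t)["pixels"];x,y,w,h=(330,170,100,120) if n=="top" else (260,210,150,120)
    cv2.imwrite(f"pics/c_{n}.png",cv2.resize(im[y:y+h,x:x+w,::-1],None,fx=3.9,fy=3.9,interpolation=cv2.INTER_CUBIC))
a=cv2.imread("pics/c_top.png");b=cv2.imread("pics/c_side.png");h=min(a.shape[0],b.shape[0])
d=np.zeros((468,800,3),np.uint8);a=a[:468,:];d[:,:a.shape[1]]=a[:, :];w=800-a.shape[1];b=cv2.resize(b,(w,int(b.shape[0]*w/b.shape[1])));d[:b.shape[0],a.shape[1]:]=b;cv2.imwrite("pics/crop1.png",d)
E
```

```text
(160, 205) [ 14 121 114]
(172, 257) [ 14 119 116]
(267, 210) [ 19 107 209]
[[ 14 111 119]
 [ 18  57 138]
 [ 16 123 156]]
(115, 180, 205, 285) 1208.5 (array([0.4705, 0.2723], dtype=float32), [np.float32(0.0517147), np.float32(0.15141986)], np.float32(88.64761))
(115, 180, 205, 285) 1208.5 (array([0.6027, 0.3024], dtype=float32), [np.float32(0.053973507), np.float32(0.1539235)], np.float32(84.72764))
(225, 165, 310, 255) 3629.0 (array([0.5825, 0.035 ], dtype=float32), [np.float32(0.14963539), np.float32(0.15270671)], np.float32(11.170797))
[ 0.5848 -0.2367  0.08  ]
[ 0.596  -0.1703  0.08  ]
[ 0.5739 -0.2958  0.08  ]
tcp proj [ 33.7552 423.3999] [48.1117 94.4317]
```

View pics/crop1.png

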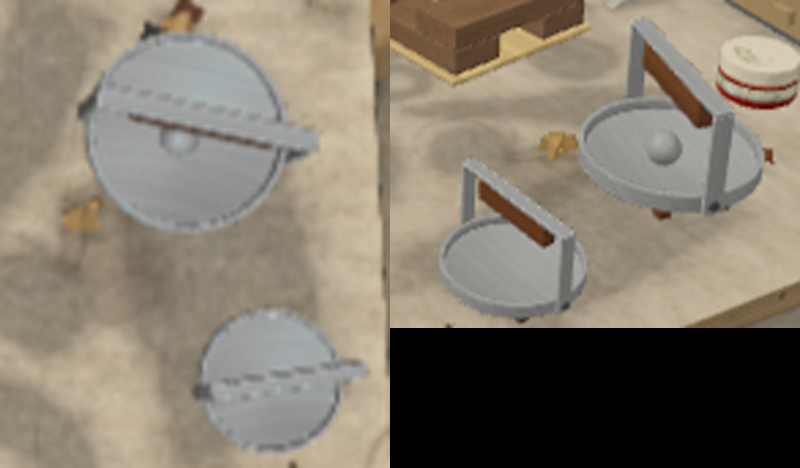

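Top and side crops confirm it: the meant dish is the larger one, holding the ball (crop (180,135) and (663,147)). The smaller one is empty.

```bash
cat >> h.py <<'E'
def go(*targets):
    "tool-frame shifts (units of 60 mm) and spin from the present pose to each (x,y,z,yaw_deg), from measured pose"
    s=robot.observe();M=R.from_euler('xyz',s["tool_rot"]).as_matrix();y0=s["tool_rot"][2]
    print("t",round(s["time"],2),"tcp",np.round(s["tool_pos"],4),"rot",np.round(s["tool_rot"],4),"open",round(s["opening"],4))
    for x,y,z,w in targets:
        d=M.T@(np.array([x,y,z])-s["tool_pos"])/0.06
        a=(np.radians(w)-y0+np.pi)%(2*np.pi)-np.pi
        print("  ->",np.round(d,2),"spin",round(-a,3),"mm",np.round(np.linalg.norm(d)*60))
E
python3 - <<'E'
from h import *
np.set_printoptions(precision=4,suppress=True)
c=load("top0");s=load("side0")
cr=np.array([.5825,.035]);th=np.radians(11.17);ex=np.array([np.cos(th),np.sin(th)]);ey=np.array([-ex[1],ex[0]])
print("crib second-layer slat ends in side if x=11deg")
for yy in(-50,50):print([proj(s,np.r_[cr+ex*x/1000+ey*yy/1000,.05]) for x in(-75,75)])
# dish handle ends: strap outline in both views (far end / near end of strap, ball)
print("ball",tri(c,(330+180/3.9,170+138/3.9),s,(260+(663-390)*150/410,210+147*150/410)))
print("grip end far",tri(c,(330+130/3.9,170+118/3.9),s,(260+(645-390)*150/410,210+45*150/410)))
for k in blobs(s,(0,60,20),(20,255,150),100,(180,150,270,205)):
    print(cv2.boundingRect(k),cv2.contourArea(k))
for p in [(.4705,.2723),(.6027,.3024)]: print(proj(s,np.r_[p,.022]))
w=grab("wrist","w0");print(w["T_tool_cam"],w["intrinsics"])
go((.4705,.2723,.24,88.6))
E
```

```text
crib second-layer slat ends in side if x=11deg
[array([275.3058, 215.7536]), array([323.7215, 198.3847])]
[array([248.0525, 200.6115]), array([295.7028, 185.43  ])]
ball (array([ 0.5887, -0.2386,  0.025 ]), np.float64(0.002530316688456769))
grip end far (array([ 0.5961, -0.1978,  0.0849]), np.float64(0.00456570483382903))
(243, 190, 27, 15) 267.0
(189, 174, 38, 29) 631.0
(196, 150, 74, 40) 1137.5
[206.0319 183.7611]
[245.9268 172.2523]
[[-0.0002  0.9605  0.2784  0.0745]
 [ 1.      0.0003 -0.0002  0.0004]
 [-0.0002  0.2784 -0.9605 -0.1417]
 [ 0.      0.      0.      1.    ]] [[353.8772   0.     276.6239]
 [  0.     353.8772 206.3822]
 [  0.       0.       1.    ]]
t 0.15 tcp [0.1428 0.5049 0.2432] rot [-3.1405 -0.0002  2.8658] open 0.0919
  -> [-6.31 -2.24  0.06] spin 1.319 mm 402.0
```

Emit:
step_arm(
  motion=[
    [[-6.3, -2.24, 0.06], 1.32],
    [[-6.3, -2.24, 0.06], 1.32],
    [[-6.3, -2.24, 0.06], 1.32],
    [[-6.3, -2.24, 0.06], 1.32],
    [[-6.3, -2.24, 0.06], 1.32],
    [[-6.3, -2.24, 0.06], 1.32],
    [[-6.3, -2.24, 0.06], 1.32],
    [[-6.3, -2.24, 0.06], 1.32],
    [[-6.3, -2.24, 0.06], 1.32],
    [[-6.3, -2.24, 0.06], 1.32],
  ],
  hand=0,
  squeeze=25,
)

```text
time: 1.4
tool_pos: [0.4691, 0.2738, 0.2402]
tool_rot: [-3.141, -0.0, 1.549]
contact_force: [0.3, -0.1, 0.1]
opening: 0.0924
grip_force: 0.0
```

```bash
python3 - <<'E'
from h import *
w=grab("wrist","w1");go((.4705,.2723,.10,88.6))
for k in blobs(w,(0,60,20),(20,255,150),1500):
    print(cv2.boundingRect(k),rect(w,k,.022))
E
```

```text
t 1.45 tcp [0.4692 0.2737 0.2403] rot [ 3.1416e+00 -2.0000e-04  1.5486e+00] open 0.0918
  -> [-0.02  0.02  2.34] spin 0.002 mm 140.0
(260, 320, 300, 42) (array([0.62614715, 0.07495694], dtype=float32), [np.float32(0.056999154), np.float32(0.36136532)], np.float32(178.70935))
(253, 104, 52, 144) (array([0.47255653, 0.27372187], dtype=float32), [np.float32(0.050673094), np.float32(0.15059237)], np.float32(89.3577))
(79, 99, 79, 49) (array([0.31419078, 0.33511975], dtype=float32), [np.float32(0.04259614), np.float32(0.07659588)], np.float32(173.3767))
(371, 66, 79, 154) (array([0.60234123, 0.30483806], dtype=float32), [np.float32(0.056749996), np.float32(0.15062085)], np.float32(84.830284))
(363, 0, 115, 43) (array([0.6030975 , 0.41930646], dtype=float32), [np.float32(0.034931034), np.float32(0.10346109)], np.float32(178.74092))
```

View pics/w1.png

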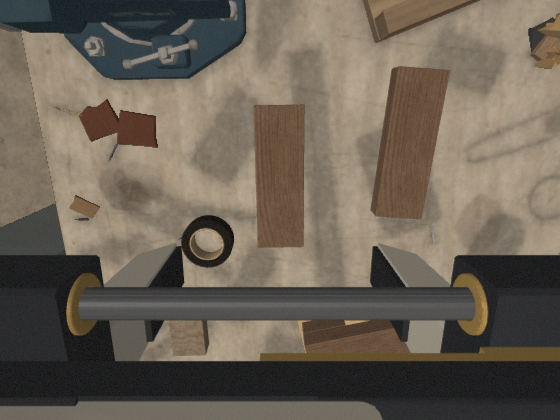

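The wrist view shows the near slat at (280,175), the far slat at (411,142) and the tape at (208,241), clear of the fingers. The two slat measurements (top and wrist) agree on the 22 mm plane with the correct size. I'll descend on the near slat and grip it.

Emit:
step_arm(
  motion=[
    [[0, 0.05, 1.0], -0.008],
    [[0, 0.05, 2.0], -0.008],
    [[0, 0.05, 3.0], -0.008],
    [[0, 0.05, 3.5], -0.008],
    [[0, 0.05, 3.67], -0.008],
    [[0, 0.05, 3.67], -0.008],
    [[0, 0.05, 3.67], -0.008],
  ],
)

```text
time: 2.33
tool_pos: [0.474, 0.2735, 0.0215]
tool_rot: [3.139, -0.001, 1.554]
contact_force: [0.0, 0.6, 0.0]
opening: 0.0922
grip_force: 0.0
```

Emit:
step_arm(
  motion=[
    [[0, 0, 0], 0],
    [[0, 0, 0], 0],
    [[0, 0, 0], 0],
    [[0, 0, 0], 0],
    [[0, 0, 0], 0],
    [[0, 0, 0], 0],
  ],
  hand=255,
)

```text
time: 3.08
tool_pos: [0.473, 0.2728, 0.0199]
tool_rot: [-3.141, 0.0, 1.554]
contact_force: [-0.2, 0.6, 1.0]
opening: 0.0501
grip_force: 25.0
```

Emit:
step_arm(
  motion=[
    [[0, 0, -0.7], 0],
    [[0, 0, -1.6], 0],
    [[0, 0, -2.5], 0],
    [[0, 0, -2.5], 0],
  ],
)

```text
time: 3.58
tool_pos: [0.4753, 0.2738, 0.1742]
tool_rot: [3.133, -0.004, 1.554]
contact_force: [-0.0, -0.5, -0.9]
opening: 0.0503
grip_force: 25.0
```

```bash
python3 - <<'E'
from h import *
np.set_printoptions(precision=4,suppress=True)
t=load("top0");w=load("w1")
f=lambda c,b:[np.mean(cv2.boxPoints(cv2.minAreaRect(k)),0) for k in blobs(c,(0,60,20),(20,255,150),400,b)]
for bt,bw in [((140,235,205,285),(240,90,320,260)),((115,180,205,230),(360,60,460,230))]:
    print("slat tri",tri(t,f(t,bt)[0],w,f(w,bw)[0]))
w=grab("wrist","w2");cr=np.array([.5825,.035]);th=np.radians(11.17);ex=np.array([np.cos(th),np.sin(th)])
a=cr-.05*ex;b=cr+.05*ex;print(a,b)
for k in blobs(w,(0,60,20),(20,255,150),1500): print(cv2.boundingRect(k),rect(w,k,.022+.15))
go((*a,.17,101.2),(*b,.17,101.2))
E
```

```text
slat tri (array([0.4713, 0.2752, 0.0069]), np.float64(0.001214502715281739))
slat tri (array([0.6061, 0.3066, 0.0097]), np.float64(0.005041919135784382))
[0.5334 0.0253] [0.6316 0.0447]
(163, 320, 369, 42) (array([0.51  , 0.2401], dtype=float32), [np.float32(0.022742858), np.float32(0.17868395)], np.float32(178.58217))
(210, 102, 131, 185) (array([0.4763, 0.3097], dtype=float32), [np.float32(0.051728614), np.float32(0.08012165)], np.float32(89.4353))
(28, 99, 97, 58) (array([0.3977, 0.3417], dtype=float32), [np.float32(0.020030715), np.float32(0.03738312)], np.float32(172.30443))
(380, 59, 99, 185) (array([0.5376, 0.3271], dtype=float32), [np.float32(0.028133346), np.float32(0.07370637)], np.float32(84.68251))
t 3.62 tcp [0.4738 0.2732 0.1714] rot [ 3.1381 -0.0016  1.5538] open 0.0502
  -> [-4.11  1.06  0.02] spin -0.212 mm 255.0
  -> [-3.76  2.69  0.03] spin -0.212 mm 278.0
```

Emit:
step_arm(
  motion=[
    [[-0.6, 0.15, 0], -0.04],
    [[-1.4, 0.35, 0], -0.08],
    [[-2.2, 0.57, 0], -0.12],
    [[-3.0, 0.77, 0], -0.16],
    [[-3.7, 0.95, 0], -0.19],
    [[-4.13, 1.06, 0], -0.212],
    [[-4.13, 1.06, 0], -0.212],
    [[-4.13, 1.06, 0], -0.212],
  ],
)

```text
time: 4.62
tool_pos: [0.5316, 0.0246, 0.1686]
tool_rot: [-3.139, -0.001, 1.765]
contact_force: [-0.3, 0.5, -1.7]
opening: 0.0498
grip_force: 25.0
```

```bash
python3 - <<'E'
from h import *
w=grab("wrist","w3");go((.5334,.0253,.071,101.2))
c=grab("top","t1")
for k in blobs(c,(0,60,30),(20,255,150),300,(110,165,310,290)): print(cv2.boundingRect(k))
E
```

```text
t 4.67 tcp [0.5317 0.0249 0.1689] rot [-3.1396e+00 -1.0000e-03  1.7663e+00] open 0.0498
  -> [-0.    0.03  1.63] spin 0.0 mm 98.0
(128, 192, 63, 25)
```

View pics/w3.png

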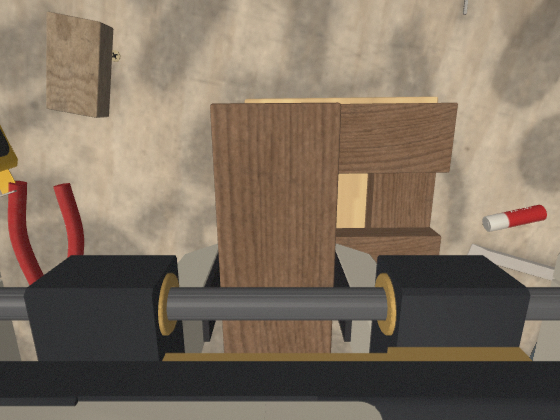

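The wrist view shows the held slat over the crib, with the corner of the second layer's outer slat at (456,104) and (449,172).

```bash
python3 - <<'E'
from h import *
w=load("w3");cr=np.array([.5825,.035]);th=np.radians(11.17);ex=np.array([np.cos(th),np.sin(th)]);ey=np.array([-ex[1],ex[0]])
for (u,l) in [((456,104),(.075,.075)),((449,172),(.075,.025))]:
    p=plane(w,u,.05)[:2];print(p,cr+l[0]*ex+l[1]*ey,(np.c_[ex,ey].T@(p-cr))*1e3)
    q=tri(load("top0"),proj(load("top0"),np.r_[cr+l[0]*ex+l[1]*ey,.05]),w,u);print("height",q)
for u in [(213,104),(341,104)]: p=plane(w,u,.169+.002)[:2];print("slat end in crib",(np.c_[ex,ey].T@(p-cr))*1e3)
E
```

```text
[0.64174407 0.12306706] [0.6415502  0.12310831] [75.18220396 74.92197746]
height (array([0.64146026, 0.123033  , 0.05059813]), np.float64(4.533163361877e-05))
[0.65270667 0.07568895] [0.65123624 0.07405547] [76.75901995 26.31768601]
height (array([0.65131403, 0.07491465, 0.05189093]), np.float64(0.0020388862007309173))
slat end in crib [-75.3215668   74.83492311]
slat end in crib [-26.90153392  74.80808598]
```

Emit:
step_arm(
  motion=[
    [[0, 0.02, 0.4], 0],
    [[0, 0.02, 0.8], 0],
    [[0, 0.02, 1.2], 0],
    [[0, 0.02, 1.45], 0],
    [[0, 0.02, 1.58], 0],
    [[0, 0.02, 1.66], 0],
    [[0, 0.02, 1.66], 0],
    [[0, 0.02, 1.66], 0],
  ],
)

```text
time: 5.72
tool_pos: [0.534, 0.0242, 0.0709]
tool_rot: [3.14, 0.0, 1.766]
contact_force: [-0.0, -0.3, -2.2]
opening: 0.0498
grip_force: 25.0
```

Emit:
step_arm(
  motion=[
    [[0, 0, 0], 0],
    [[0, 0, 0], 0],
    [[0, 0, 0], 0],
    [[0, 0, 0], 0],
    [[0, 0, 0], 0],
  ],
  hand=0,
)

```text
time: 6.35
tool_pos: [0.5336, 0.0243, 0.0703]
tool_rot: [3.142, -0.0, 1.766]
contact_force: [-0.7, 0.1, -0.4]
opening: 0.0911
grip_force: 0.0
```

Emit:
step_arm(
  motion=[
    [[0, 0, -0.6], 0],
    [[0, 0, -1.5], 0],
    [[0, 0, -2.2], 0],
    [[0, 0, -2.2], 0],
  ],
)

```text
time: 6.85
tool_pos: [0.5354, 0.0241, 0.2059]
tool_rot: [3.134, 0.002, 1.766]
contact_force: [-0.2, 0.2, -0.6]
opening: 0.092
grip_force: 0.0
```

```bash
python3 - <<'E'
from h import *
w=grab("wrist","w4")
for k in blobs(w,(0,60,20),(20,255,150),1500): print(cv2.boundingRect(k),rect(w,k,.072))
# far slat: wrist w1 says (.6023,.3048,84.8), top (.6027,.3024,84.7)
go((.6025,.3035,.2,84.8))
E
```

```text
(259, 347, 301, 15) (array([ 0.6873925 , -0.09634216], dtype=float32), [np.float32(0.015435425), np.float32(0.28067663)], np.float32(10.785287))
(239, 100, 190, 184) (array([0.57914823, 0.03443629], dtype=float32), [np.float32(0.14325821), np.float32(0.15065625)], np.float32(101.79401))
(65, 20, 57, 94) (array([0.38737378, 0.0969047 ], dtype=float32), [np.float32(0.040242337), np.float32(0.06121603)], np.float32(91.706406))
t 6.9 tcp [0.5342 0.0242 0.2036] rot [3.1385e+00 9.0000e-04 1.7659e+00] open 0.0918
  -> [4.35 2.02 0.06] spin 0.286 mm 288.0
```

Emit:
step_arm(
  motion=[
    [[0.9, 0.42, 0], 0.06],
    [[1.9, 0.88, 0], 0.13],
    [[2.9, 1.35, 0], 0.2],
    [[3.8, 1.76, 0], 0.25],
    [[4.35, 2.02, 0], 0.286],
    [[4.35, 2.02, 0], 0.286],
    [[4.35, 2.02, 0], 0.286],
    [[4.35, 2.02, 0], 0.286],
  ],
)

```text
time: 7.9
tool_pos: [0.6018, 0.3024, 0.2019]
tool_rot: [-3.141, 0.001, 1.479]
contact_force: [0.0, -0.2, 0.6]
opening: 0.0917
grip_force: 0.0
```

```bash
python3 - <<'E'
from h import *
w=grab("wrist","w5")
for k in blobs(w,(0,60,20),(20,255,150),1500): print(cv2.boundingRect(k),rect(w,k,.022))
go((.6025,.3035,.02,84.8))
E
```

```text
(260, 339, 300, 23) (array([0.7292217 , 0.11162849], dtype=float32), [np.float32(0.02782668), np.float32(0.32374698)], np.float32(174.7122))
(251, 101, 58, 159) (array([0.6053074 , 0.30500135], dtype=float32), [np.float32(0.05060322), np.float32(0.14973743)], np.float32(84.74436))
(487, 0, 73, 71) (array([0.82370126, 0.4129538 ], dtype=float32), [np.float32(0.05287247), np.float32(0.06039152)], np.float32(168.05269))
(192, 0, 188, 77) (array([0.62126535, 0.42831507], dtype=float32), [np.float32(0.057861842), np.float32(0.15153873)], np.float32(174.69598))
t 7.95 tcp [0.602  0.3024 0.2023] rot [-3.1412e+00  3.0000e-04  1.4783e+00] open 0.0918
  -> [0.02 0.01 3.04] spin -0.002 mm 182.0
```

Emit:
step_arm(
  motion=[
    [[0.03, 0.04, 1.0], 0],
    [[0.03, 0.04, 2.0], 0],
    [[0.03, 0.04, 2.7], 0],
    [[0.03, 0.04, 3.04], 0],
    [[0.03, 0.04, 3.04], 0],
    [[0.03, 0.04, 3.04], 0],
  ],
)

```text
time: 8.7
tool_pos: [0.6056, 0.3054, 0.0214]
tool_rot: [3.139, -0.001, 1.479]
contact_force: [-0.4, 0.2, 0.2]
opening: 0.0918
grip_force: 0.0
```

Emit:
step_arm(
  motion=[
    [[0, 0, 0], 0],
    [[0, 0, 0], 0],
    [[0, 0, 0], 0],
    [[0, 0, 0], 0],
    [[0, 0, 0], 0],
    [[0, 0, 0], 0],
  ],
  hand=255,
)

```text
time: 9.45
tool_pos: [0.6045, 0.3054, 0.0199]
tool_rot: [-3.142, -0.0, 1.48]
contact_force: [-0.4, 1.1, 0.0]
opening: 0.0498
grip_force: 25.0
```

Emit:
step_arm(
  motion=[
    [[0, 0, -0.7], 0],
    [[0, 0, -1.6], 0],
    [[0, 0, -2.5], 0],
    [[0, 0, -2.5], 0],
    [[0, 0, -2.5], 0],
  ],
)

```text
time: 10.07
tool_pos: [0.604, 0.3051, 0.1691]
tool_rot: [-3.14, 0.001, 1.48]
contact_force: [-0.2, 0.4, -1.9]
opening: 0.0498
grip_force: 25.0
```

```bash
python3 - <<'E'
from h import *
w=grab("wrist","w6")
s=robot.observe();M=R.from_euler('xyz',s["tool_rot"]).as_matrix()
for k in blobs(w,(0,60,20),(20,255,150),5000):
    P=np.array([plane(w,p[0],s["tool_pos"][2]+.002) for p in k]);L=(P-s["tool_pos"])@M;print(cv2.boundingRect(k),"slat end along tool x mm",L[:,0].max()*1e3)
go((.6316,.0447,.17,101.2))
E
```

```text
(163, 320, 368, 42) slat end along tool x mm -19.13999399637574
(212, 107, 131, 180) slat end along tool x mm 74.39283798058318
(201, 0, 173, 77) slat end along tool x mm 110.84854791027679
t 10.12 tcp [0.6036 0.305  0.1681] rot [-3.1386e+00  1.3000e-03  1.4797e+00] open 0.0499
  -> [-4.28  0.86 -0.03] spin -0.287 mm 262.0
```

Emit:
step_arm(
  motion=[
    [[-0.6, 0.12, 0], -0.04],
    [[-1.4, 0.28, 0], -0.09],
    [[-2.2, 0.44, 0], -0.15],
    [[-3.0, 0.6, 0], -0.2],
    [[-3.8, 0.76, 0], -0.25],
    [[-4.27, 0.86, 0], -0.287],
    [[-4.27, 0.86, 0], -0.287],
    [[-4.27, 0.86, 0], -0.287],
  ],
)

```text
time: 11.12
tool_pos: [0.632, 0.0461, 0.1685]
tool_rot: [-3.139, -0.001, 1.766]
contact_force: [-0.7, 0.3, -0.8]
opening: 0.0494
grip_force: 25.0
```

```bash
python3 - <<'E'
from h import *
w=grab("wrist","w7");s=robot.observe()
cr=np.array([.5825,.035]);th=np.radians(11.17);ex=np.array([np.cos(th),np.sin(th)]);ey=np.array([-ex[1],ex[0]])
print("tcp in crib mm",np.c_[ex,ey].T@(s["tool_pos"][:2]-cr)*1e3)
for k in blobs(w,(0,60,20),(20,255,150),1500):
    P=np.array([plane(w,p[0],s["tool_pos"][2]+.002)[:2] for p in k]);L=(P-cr)@np.c_[ex,ey]*1e3;print(cv2.boundingRect(k),L.min(0),L.max(0))
go((.6316,.0447,.0705,101.2))
E
```

```text
tcp in crib mm [50.89132829  1.79462073]
(163, 320, 368, 42) [ -1.86950494 -39.39301862] [169.97740972 -17.23301609]
(85, 105, 258, 182) [-22.18386053  -0.21125691] [76.36758035 76.1174042 ]
(470, 14, 90, 273) [ 1.33308972e+02 -3.23276067e-02] [171.46398922 107.13250637]
t 11.18 tcp [0.6321 0.0466 0.1689] rot [-3.1398e+00 -1.0000e-03  1.7673e+00] open 0.05
  -> [-0.03 -0.01  1.64] spin 0.001 mm 98.0
```

Emit:
step_arm(
  motion=[
    [[-0.02, -0.01, 0.4], 0],
    [[-0.02, -0.01, 0.8], 0],
    [[-0.02, -0.01, 1.2], 0],
    [[-0.02, -0.01, 1.45], 0],
    [[-0.02, -0.01, 1.58], 0],
    [[-0.02, -0.01, 1.66], 0],
    [[-0.02, -0.01, 1.66], 0],
    [[-0.02, -0.01, 1.66], 0],
  ],
)

```text
time: 12.18
tool_pos: [0.6327, 0.0442, 0.071]
tool_rot: [3.14, 0.0, 1.767]
contact_force: [0.8, -0.5, -0.2]
opening: 0.0496
grip_force: 25.0
```

Emit:
step_arm(
  motion=[
    [[0, 0, 0], 0],
    [[0, 0, 0], 0],
    [[0, 0, 0], 0],
    [[0, 0, 0], 0],
    [[0, 0, 0], 0],
  ],
  hand=0,
)

```text
time: 12.8
tool_pos: [0.6323, 0.0442, 0.0703]
tool_rot: [3.142, -0.0, 1.767]
contact_force: [-1.2, 0.2, 0.1]
opening: 0.0908
grip_force: 0.0
```

Emit:
step_arm(
  motion=[
    [[0, 0, -0.6], 0],
    [[0, 0, -1.5], 0],
    [[0, 0, -2.2], 0],
    [[0, 0, -2.5], 0],
    [[0, 0, -2.5], 0],
  ],
)

```text
time: 13.42
tool_pos: [0.6329, 0.0442, 0.222]
tool_rot: [3.138, 0.001, 1.767]
contact_force: [-0.8, -0.0, 0.0]
opening: 0.0919
grip_force: 0.0
```

```bash
python3 - <<'E'
from h import *
w=grab("wrist","w8")
for k in blobs(w,(0,60,20),(20,255,150),1500): print(cv2.boundingRect(k),rect(w,k,.072))
go((.586,-.237,.22,80))
E
```

```text
(259, 345, 301, 17) (array([ 0.7931155 , -0.08582072], dtype=float32), [np.float32(0.018477906), np.float32(0.2955539)], np.float32(11.020599))
(117, 102, 191, 175) (array([0.5834191 , 0.03509037], dtype=float32), [np.float32(0.15189947), np.float32(0.15223804)], np.float32(11.160592))
(442, 0, 118, 255) (array([0.803833  , 0.11836721], dtype=float32), [np.float32(0.100349724), np.float32(0.21328999)], np.float32(113.78787))
t 13.47 tcp [0.6322 0.0442 0.2203] rot [3.1411 0.     1.7668] open 0.0918
  -> [-4.45 -1.67  0.  ] spin 0.371 mm 285.0
```

View pics/w8.png

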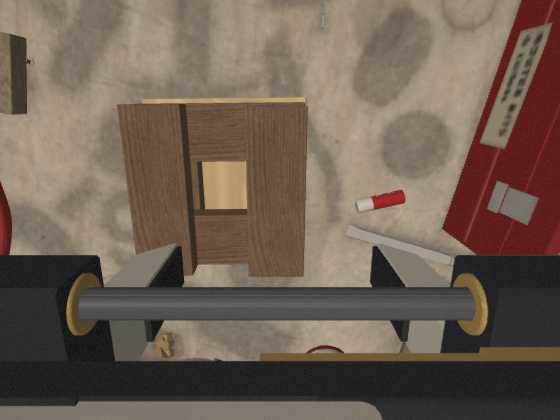

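The wrist view shows both slats lying parallel over the crib, (155,190) and (278,190), free of the fingers. Next, the dish.

Emit:
step_arm(
  motion=[
    [[-0.9, -0.33, -0.1], 0.07],
    [[-1.9, -0.7, -0.2], 0.15],
    [[-2.9, -1.08, -0.3], 0.24],
    [[-3.8, -1.42, -0.4], 0.31],
    [[-4.45, -1.67, -0.5], 0.37],
    [[-4.45, -1.67, -0.5], 0.37],
    [[-4.45, -1.67, -0.5], 0.37],
    [[-4.45, -1.67, -0.5], 0.37],
  ],
)

```text
time: 14.48
tool_pos: [0.5861, -0.2356, 0.2495]
tool_rot: [-3.14, -0.001, 1.399]
contact_force: [-0.4, 0.6, -0.0]
opening: 0.0916
grip_force: 0.0
```

```bash
python3 - <<'E'
from h import *
w=grab("wrist","w9");go((.586,-.237,.16,80))
E
```

```text
t 14.53 tcp [ 0.5862 -0.2357  0.2498] rot [-3.1407e+00 -6.0000e-04  1.3990e+00] open 0.0915
  -> [-0.02  0.    1.5 ] spin 0.003 mm 90.0
```

View pics/w9.png

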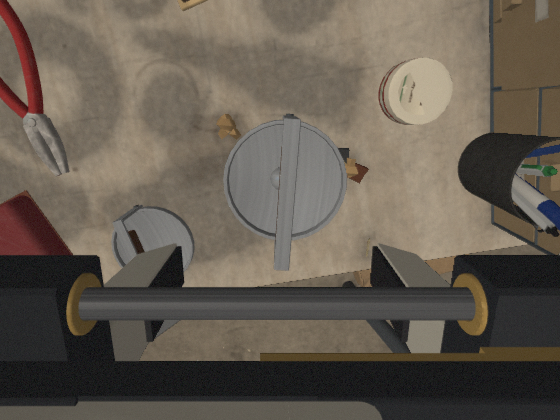

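The wrist view shows the big dish at (286,179), with the ball at (279,178). The strap's centre line runs from (291,117) to (282,270), and the tin is at (420,92).

```bash
python3 - <<'E'
from h import *
np.set_printoptions(precision=4,suppress=True)
w=load("w9");t=load("top0")
a=plane(w,(291,117),.0945);b=plane(w,(282,270),.0945);d=a-b
print(a,b,(a+b)/2,np.linalg.norm(d),np.degrees(np.arctan2(d[1],d[0])))
print(tri(t,(353.1,195.5),w,(291,117)),tri(t,(411,205.5),w,(282,270)))
im=cv2.cvtColor(w["pixels"],cv2.COLOR_RGB2GRAY)
c=cv2.HoughCircles(cv2.medianBlur(im,3),cv2.HOUGH_GRADIENT,1,60,param1=100,param2=30,minRadius=50,maxRadius=75);print(c)
for q in c[0]: print(plane(w,q[:2],.03), q[2])
print("ball",plane(w,(279,178),.0245))
# strap edges, subpixel-ish row transitions
for r in (130,150,210,230,250,262): print(r,im[r,262:310].tolist())
go((.586,-.237,.16,80))
E
```

```text
[ 0.6093 -0.1733  0.0945] [ 0.5793 -0.3067  0.0945] [ 0.5943 -0.24    0.0945] 0.13676868048932797 77.30876990696545
(array([ 0.6096, -0.1751,  0.0632]), np.float64(0.001953570762846764)) (array([ 0.5787, -0.3077,  0.0918]), np.float64(0.0010250871303662903))
[[[284.5 178.5  58.5]]]
[ 0.5948 -0.2358  0.03  ] 58.5
ball [ 0.5891 -0.2354  0.0245]
130 [125, 122, 123, 120, 122, 121, 122, 126, 122, 124, 123, 124, 119, 115, 119, 121, 127, 125, 121, 122, 119, 123, 129, 124, 127, 123, 124, 124, 123, 124, 128, 133, 132, 129, 125, 125, 123, 112, 110, 125, 123, 122, 124, 124, 124, 123, 129, 123]
150 [123, 123, 126, 123, 124, 122, 122, 122, 124, 122, 126, 124, 125, 125, 121, 121, 120, 124, 126, 85, 127, 124, 125, 126, 123, 125, 123, 124, 126, 129, 131, 129, 127, 126, 124, 124, 97, 118, 128, 129, 129, 128, 126, 122, 124, 127, 127, 128]
210 [122, 122, 118, 123, 122, 122, 123, 128, 131, 128, 127, 127, 127, 127, 127, 86, 126, 126, 123, 125, 117, 119, 117, 124, 126, 127, 125, 125, 123, 121, 121, 99, 130, 134, 132, 132, 130, 132, 133, 136, 138, 138, 137, 138, 136, 132, 134, 132]
230 [62, 73, 107, 124, 130, 124, 126, 124, 129, 126, 127, 128, 126, 123, 104, 122, 126, 124, 124, 120, 118, 119, 126, 129, 128, 126, 126, 124, 121, 104, 114, 128, 131, 133, 132, 136, 135, 138, 136, 134, 132, 131, 128, 122, 103, 94, 91, 91]
250 [135, 131, 130, 129, 129, 138, 137, 136, 134, 137, 136, 134, 111, 124, 123, 124, 123, 123, 119, 118, 124, 127, 128, 126, 126, 123, 120, 121, 110, 145, 151, 149, 151, 152, 147, 144, 142, 145, 138, 134, 138, 140, 141, 142, 141, 140, 140, 143]
262 [141, 142, 145, 147, 145, 142, 141, 139, 141, 138, 136, 132, 123, 122, 125, 123, 120, 116, 118, 123, 123, 126, 122, 123, 123, 120, 120, 108, 143, 145, 149, 150, 152, 152, 150, 144, 141, 138, 141, 142, 142, 139, 137, 140, 144, 143, 141, 147]
t 14.53 tcp [ 0.5862 -0.2357  0.2498] rot [-3.1407 -0.0006  1.399 ] open 0.0915
  -> [-0.02  0.    1.5 ] spin 0.003 mm 90.0
```

```bash
python3 - <<'E'
from h import *
w=load("w9");t=load("top0")
P=[plane(w,p,.0945) for p in((289.5,150),(285,210),(282,250))];d=P[0]-P[2];print(P,np.degrees(np.arctan2(d[1],d[0])))
print(plane(t,(382,200.5),.0945))
go((.594,-.239,.17,77.2))
E
```

```text
[array([ 0.60381438, -0.19941394,  0.0945    ]), array([ 0.59150108, -0.25031126,  0.0945    ]), array([ 0.58259954, -0.28710599,  0.0945    ])] 76.40005946986234
[ 0.59144876 -0.23884353  0.0945    ]
t 14.53 tcp [ 0.5862 -0.2357  0.2498] rot [-3.1407e+00 -6.0000e-04  1.3990e+00] open 0.0915
  -> [-0.03  0.14  1.33] spin 0.052 mm 80.0
```

Emit:
step_arm(
  motion=[
    [[-0.03, 0.14, 0.5], 0.06],
    [[-0.03, 0.14, 1.0], 0.06],
    [[-0.03, 0.14, 1.33], 0.06],
    [[-0.03, 0.14, 1.33], 0.06],
    [[-0.03, 0.14, 1.33], 0.06],
  ],
)

```text
time: 15.15
tool_pos: [0.5946, -0.2401, 0.1716]
tool_rot: [3.14, 0.0, 1.338]
contact_force: [-0.0, 0.1, 0.4]
opening: 0.0917
grip_force: 0.0
```

```bash
python3 - <<'E'
from h import *
w=grab("wrist","w10");go((.594,-.239,.078,76.7))
E
```

```text
t 15.2 tcp [ 0.5946 -0.2402  0.1718] rot [3.1395e+00 5.0000e-04 1.3375e+00] open 0.092
  -> [ 0.02 -0.02  1.56] spin -0.001 mm 94.0
```

View pics/w10.png

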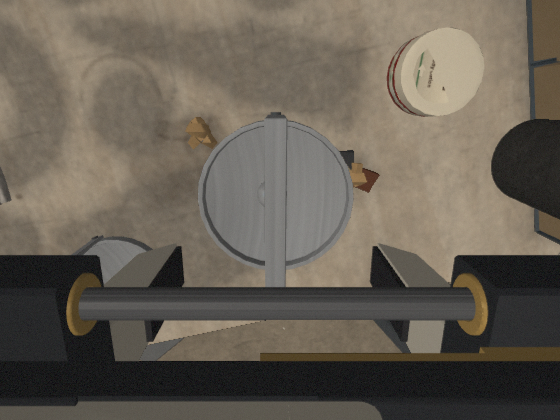

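The wrist view shows the strap vertical at column 276, in line with the tool, with its far end at row 116. The ball is at (264,194).

```bash
python3 - <<'E'
from h import *
np.set_printoptions(precision=4,suppress=True)
w=load("w10");v=load("w9")
print(plane(w,(276,117),.0945),"tri",tri(v,(291.8,117.5),w,(276,117.5)))
im=cv2.cvtColor(w["pixels"],cv2.COLOR_RGB2GRAY)
for r in (140,180,230,260): print(r,im[r,258:296].tolist())
print(im[105:135,276].tolist())
s=robot.observe()
for r in (140,180,230,260):
    p=plane(w,(276,r),.0945);print((p-s["tool_pos"])@R.from_euler('xyz',s["tool_rot"]).as_matrix()*1e3)
E
```

```text
[ 0.6106 -0.174   0.0945] tri (array([ 0.6105, -0.1747,  0.0774]), np.float64(0.00046718025211425843))
140 [120, 121, 118, 122, 123, 123, 123, 128, 127, 128, 126, 124, 125, 127, 125, 126, 125, 129, 130, 130, 131, 131, 130, 127, 125, 124, 126, 127, 96, 120, 122, 121, 125, 127, 129, 125, 126, 126]
180 [123, 126, 125, 126, 125, 126, 116, 125, 126, 126, 125, 123, 124, 124, 124, 117, 123, 126, 128, 129, 129, 129, 128, 126, 127, 128, 121, 117, 91, 122, 124, 128, 130, 128, 131, 129, 130, 131]
230 [125, 128, 130, 131, 128, 126, 116, 128, 124, 123, 121, 122, 121, 122, 119, 119, 122, 126, 128, 127, 125, 126, 129, 126, 121, 122, 122, 96, 124, 131, 133, 135, 131, 134, 131, 134, 130, 132]
260 [62, 78, 95, 104, 107, 110, 115, 125, 125, 124, 126, 129, 123, 119, 119, 119, 125, 125, 127, 125, 127, 126, 122, 124, 125, 122, 116, 95, 117, 122, 114, 110, 109, 104, 87, 85, 84, 89]
[109, 114, 118, 123, 125, 125, 121, 76, 64, 65, 70, 67, 75, 102, 122, 127, 129, 127, 129, 127, 129, 127, 128, 127, 127, 128, 128, 128, 130, 128]
[54.4912  0.1063 77.303 ]
[29.6145  0.0929 77.3144]
[-3.8135  0.0749 77.3296]
[-25.2416   0.0634  77.3394]
```

Emit:
step_arm(
  motion=[
    [[-0.01, -0.01, 0.5], 0],
    [[-0.01, -0.01, 1.0], 0],
    [[-0.01, -0.01, 1.3], 0],
    [[-0.01, -0.01, 1.54], 0],
    [[-0.01, -0.01, 1.54], 0],
    [[-0.01, -0.01, 1.54], 0],
  ],
)

```text
time: 15.95
tool_pos: [0.5938, -0.2411, 0.0791]
tool_rot: [3.14, 0.0, 1.337]
contact_force: [0.6, 0.2, 0.8]
opening: 0.0918
grip_force: 0.0
```

Emit:
step_arm(
  motion=[
    [[0, 0, 0], 0],
    [[0, 0, 0], 0],
    [[0, 0, 0], 0],
    [[0, 0, 0], 0],
    [[0, 0, 0], 0],
  ],
  hand=190,
  squeeze=5,
)

```text
time: 16.58
tool_pos: [0.5932, -0.2408, 0.0781]
tool_rot: [-3.142, -0.0, 1.337]
contact_force: [-0.4, 1.2, -0.3]
opening: 0.0462
grip_force: 0.0
```

```bash
python3 - <<'E'
from h import *
w=grab("wrist","w11");go((.594,-.239,.078,76.7));print(robot.observe()["contact_force"])
im=cv2.cvtColor(w["pixels"],cv2.COLOR_RGB2GRAY)
cv2.imwrite("pics/c11.png",cv2.resize(w["pixels"][80:380,130:430,::-1],None,fx=2,fy=2))
E
```

```text
t 16.62 tcp [ 0.5932 -0.2408  0.0781] rot [-3.1415e+00 -1.0000e-04  1.3368e+00] open 0.0424
  -> [0.03 0.01 0.  ] spin -0.002 mm 2.0
[ 0.02863935 -0.77305413  0.29596557]
```

View pics/c11.png

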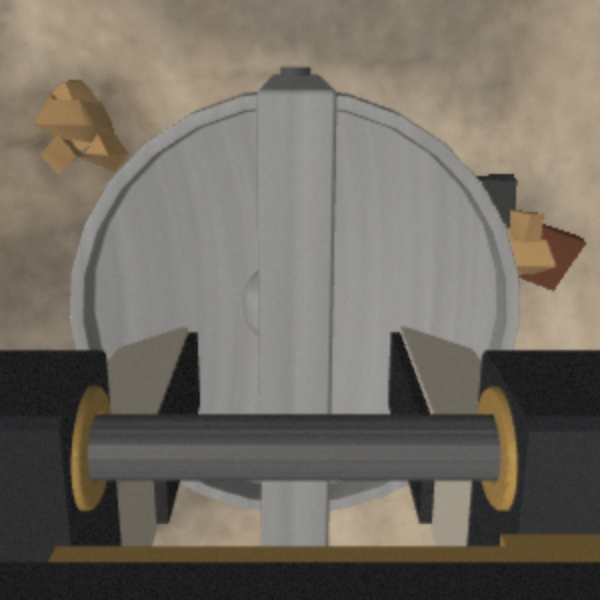

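The crop shows the fingers centred about the strap (198 and 391 against strap centre 295), and the ball is near the middle. I'll close gently.

Emit:
step_arm(
  motion=[
    [[0, 0, 0], 0],
    [[0, 0, 0], 0],
    [[0, 0, 0], 0],
    [[0, 0, 0], 0],
    [[0, 0, 0], 0],
    [[0, 0, 0], 0],
  ],
  hand=255,
  squeeze=5,
)

```text
time: 17.38
tool_pos: [0.5933, -0.2408, 0.078]
tool_rot: [3.142, -0.0, 1.337]
contact_force: [0.6, 0.2, -0.6]
opening: 0.014
grip_force: 5.0
```

Emit:
step_arm(
  motion=[
    [[0, 0, 0], 0],
    [[0, 0, 0], 0],
    [[0, 0, 0], 0],
    [[0, 0, 0], 0],
  ],
  squeeze=30,
)

```text
time: 17.88
tool_pos: [0.5932, -0.2408, 0.078]
tool_rot: [-3.142, -0.0, 1.337]
contact_force: [0.9, -0.7, -2.2]
opening: 0.0138
grip_force: 30.0
```

Emit:
step_arm(
  motion=[
    [[0, 0, -0.01], 0],
    [[0, 0, -0.03], 0],
    [[0, 0, -0.07], 0],
    [[0, 0, -0.12], 0],
    [[0, 0, -0.18], 0],
    [[0, 0, -0.24], 0],
    [[0, 0, -0.28], 0],
    [[0, 0, -0.3], 0],
    [[0, 0, -0.3], 0],
    [[0, 0, -0.3], 0],
  ],
)

```text
time: 19.12
tool_pos: [0.5931, -0.2408, 0.0959]
tool_rot: [-3.141, -0.0, 1.337]
contact_force: [0.5, -0.8, -3.1]
opening: 0.0136
grip_force: 30.0
```

```bash
python3 - <<'E'
from h import *
w=grab("wrist","w12");s=grab("side","s12");go((.594,-.239,.096,76.7))
im=cv2.resize(s["pixels"][180:320,280:460,::-1],(540,420));cv2.imwrite("pics/c12.png",im)
E
```

```text
t 19.23 tcp [ 0.5932 -0.2408  0.096 ] rot [-3.1414e+00 -1.0000e-04  1.3368e+00] open 0.0137
  -> [ 0.03  0.01 -0.  ] spin -0.002 mm 2.0
```

View pics/c12.png

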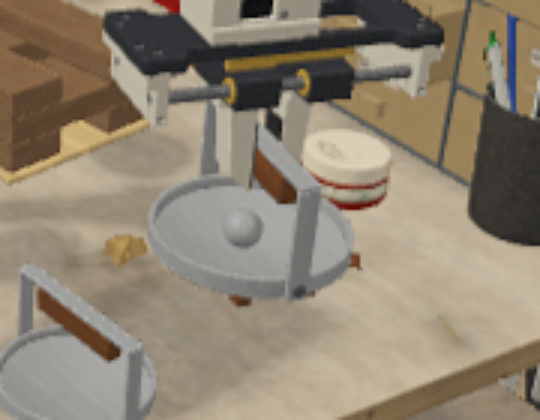

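The side crop shows the dish hanging level, with the ball near the middle at (240,228).

Emit:
step_arm(
  motion=[
    [[0, 0, -0.04], 0],
    [[0, 0, -0.15], 0],
    [[0, 0, -0.32], 0],
    [[0, 0, -0.54], 0],
    [[0, 0, -0.79], 0],
    [[0, 0, -1.03], 0],
    [[0, 0, -1.25], 0],
    [[0, 0, -1.42], 0],
    [[0, 0, -1.53], 0],
    [[0, 0, -1.57], 0],
  ],
)

```text
time: 20.48
tool_pos: [0.5932, -0.2408, 0.1906]
tool_rot: [3.141, -0.0, 1.337]
contact_force: [0.4, -0.1, -4.3]
opening: 0.014
grip_force: 30.0
```

Emit:
step_arm(
  motion=[
    [[0.01, 0, 0], 0],
    [[0.05, -0.01, 0], 0],
    [[0.11, -0.03, 0], 0],
    [[0.19, -0.05, 0], 0],
    [[0.3, -0.08, 0], 0],
    [[0.42, -0.12, 0], 0],
    [[0.57, -0.16, 0], 0],
    [[0.73, -0.2, 0], 0],
    [[0.91, -0.25, 0], 0],
    [[1.11, -0.31, 0], 0],
  ],
)

```text
time: 21.72
tool_pos: [0.5905, -0.1709, 0.1903]
tool_rot: [3.142, -0.0, 1.337]
contact_force: [0.3, -0.2, -3.4]
opening: 0.014
grip_force: 30.0
```

Emit:
step_arm(
  motion=[
    [[0.21, -0.06, 0], 0],
    [[0.42, -0.12, 0], 0],
    [[0.65, -0.18, 0], 0],
    [[0.88, -0.24, 0], 0],
    [[1.11, -0.31, 0], 0],
    [[1.34, -0.37, 0], 0],
    [[1.57, -0.43, 0], 0],
    [[1.79, -0.5, 0], 0],
    [[2.01, -0.56, 0], 0],
    [[2.21, -0.61, 0], 0],
  ],
)

```text
time: 22.98
tool_pos: [0.5857, -0.0334, 0.1903]
tool_rot: [3.142, -0.0, 1.337]
contact_force: [0.1, 0.1, -4.0]
opening: 0.0137
grip_force: 30.0
```

Emit:
step_arm(
  motion=[
    [[0.19, -0.05, 0], 0],
    [[0.37, -0.1, 0], 0],
    [[0.54, -0.15, 0], 0],
    [[0.68, -0.19, 0], 0],
    [[0.81, -0.22, 0], 0],
    [[0.92, -0.25, 0], 0],
    [[1.0, -0.28, 0], 0],
    [[1.06, -0.29, 0], 0],
    [[1.1, -0.3, 0], 0],
    [[1.11, -0.31, 0], 0],
  ],
)

```text
time: 24.22
tool_pos: [0.5831, 0.0349, 0.1903]
tool_rot: [3.142, -0.0, 1.337]
contact_force: [0.1, 0.2, -2.9]
opening: 0.0136
grip_force: 30.0
```

Emit:
step_arm(
  motion=[
    [[0, 0, 0], 0.003],
    [[0, 0, 0], 0.012],
    [[0, 0, 0], 0.03],
    [[0, 0, 0], 0.05],
    [[0, 0, 0], 0.075],
    [[0, 0, 0], 0.11],
    [[0, 0, 0], 0.145],
    [[0, 0, 0], 0.19],
    [[0, 0, 0], 0.235],
    [[0, 0, 0], 0.285],
  ],
)

```text
time: 25.48
tool_pos: [0.5831, 0.0348, 0.1903]
tool_rot: [3.142, -0.0, 1.049]
contact_force: [-1.0, -0.3, -3.3]
opening: 0.0138
grip_force: 30.0
```

Emit:
step_arm(
  motion=[
    [[0, 0, 0], 0.053],
    [[0, 0, 0], 0.11],
    [[0, 0, 0], 0.165],
    [[0, 0, 0], 0.225],
    [[0, 0, 0], 0.285],
    [[0, 0, 0], 0.345],
    [[0, 0, 0], 0.405],
    [[0, 0, 0], 0.46],
    [[0, 0, 0], 0.515],
    [[0, 0, 0], 0.57],
  ],
)

```text
time: 26.72
tool_pos: [0.5831, 0.0348, 0.1903]
tool_rot: [-3.142, -0.0, 0.479]
contact_force: [0.9, 0.0, -3.7]
opening: 0.0136
grip_force: 30.0
```

Emit:
step_arm(
  motion=[
    [[0, 0, 0], 0.05],
    [[0, 0, 0], 0.096],
    [[0, 0, 0], 0.14],
    [[0, 0, 0], 0.176],
    [[0, 0, 0], 0.21],
    [[0, 0, 0], 0.236],
    [[0, 0, 0], 0.257],
    [[0, 0, 0], 0.273],
    [[0, 0, 0], 0.282],
    [[0, 0, 0], 0.285],
  ],
)

```text
time: 27.98
tool_pos: [0.5831, 0.0348, 0.1903]
tool_rot: [-3.142, -0.0, 0.197]
contact_force: [-0.3, 0.2, -4.5]
opening: 0.0141
grip_force: 30.0
```

```bash
python3 - <<'E'
from h import *
w=grab("wrist","w13");s=grab("side","s13");go((.583,.035,.19,11.2))
a=cv2.resize(s["pixels"][100:250,210:370,::-1],(400,375));b=cv2.resize(w["pixels"][:,:,::-1],(400,300))
d=np.zeros((375,800,3),np.uint8);d[:,:400]=a;d[:300,400:]=b;cv2.imwrite("pics/c13.png",d)
E
```

```text
t 28.07 tcp [0.5831 0.0348 0.1903] rot [-3.1415e+00 -1.0000e-04  1.9680e-01] open 0.0138
  -> [-0.   -0.    0.01] spin 0.001 mm 0.0
```

View pics/c13.png

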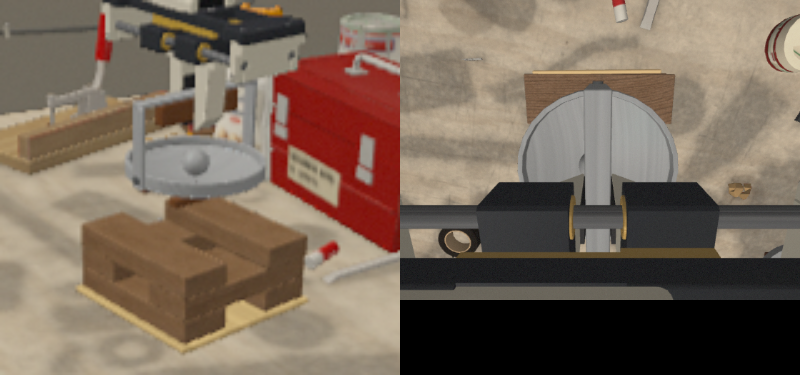

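The picture shows the dish level above the crib, its handle across the top slats, with the ball in the middle at (196,160). I'll let it settle for 2.5 s, then hand in.

Emit:
step_arm(
  motion=[
    [[0, 0, 0.01], 0],
    [[0, 0, 0.03], 0],
    [[0, 0, 0.06], 0],
    [[0, 0, 0.1], 0],
    [[0, 0, 0.14], 0],
    [[0, 0, 0.17], 0],
    [[0, 0, 0.19], 0],
    [[0, 0, 0.2], 0],
    [[0, 0, 0.2], 0],
    [[0, 0, 0.2], 0],
  ],
)

```text
time: 29.32
tool_pos: [0.5831, 0.0348, 0.1784]
tool_rot: [-3.142, -0.0, 0.197]
contact_force: [-0.2, -0.4, -3.1]
opening: 0.0142
grip_force: 30.0
```

Emit:
step_arm(
  motion=[
    [[0, 0, 0], 0],
    [[0, 0, 0], 0],
    [[0, 0, 0], 0],
    [[0, 0, 0], 0],
    [[0, 0, 0], 0],
    [[0, 0, 0], 0],
    [[0, 0, 0], 0],
    [[0, 0, 0], 0],
    [[0, 0, 0], 0],
    [[0, 0, 0], 0],
  ],
)

```text
time: 30.58
tool_pos: [0.5831, 0.0348, 0.1783]
tool_rot: [-3.142, -0.0, 0.197]
contact_force: [-0.0, -0.6, -4.2]
opening: 0.014
grip_force: 30.0
```

```bash
python3 - <<'E'
from h import *
go((.583,.035,.178,11.2));print(robot.hand_in())
E
```

```text
t 30.57 tcp [0.5831 0.0348 0.1783] rot [-3.1415e+00 -1.0000e-04  1.9680e-01] open 0.014
  -> [-0.   -0.    0.01] spin 0.001 mm 0.0
the job is handed in; nothing more can be done
None
```

Job handed in at 30.6 s, with no verdict returned: both slats lie as the crib's third layer, and the dish is held level about 28 mm above them with its handle across the slats; the ball was in the middle in the last picture, taken before a final 12 mm lowering.

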